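# Tip the grinding ball out of the blue-lidded sample box

### The job

Swing the blue lid of the white sample box fully back until it snaps over and stays open, and only then pick up the box and tip its sloping front over the steel tray so that the grinding ball rolls out into the tray. Stand the box upright on the bench again, clear of the tray and with its lid still open, and leave the orange-lidded box where it is.

Things in the scene. Friction and masses are not known exactly. Their poses are not given: they have to be found in the camera images.
- box_mid (a point): Centre of the loose white box with the blue lid, 21 mm above its underside. 110 mm long (x), 56 wide (y), 42 high (z up), 0.39 kg. Front is -x, towards the robot within 20 degrees. Flat upright side walls; grasp across the width, 20 to 30 N. Inside, floor 4 mm up; in front a 20 degree ramp up to a lip at x -55, 4 mm above this point; the ball rolls out over it when tipped front-down 35 to 45 degrees.
- lid (a joint): Blue lid's angle, rad: 0 shut, grows as its front rises and swings back, stop at 2.1 (fully back, 30 degrees beyond upright). Hinge line along the box's y, at x +55 mm and 21 mm above point box_mid. An over-centre spring pulls it shut below about 1.5 and snaps it fully back beyond 1.6, where it stays even while the box is tipped. About 1 N at the grip; a light pinch will do.
- lid_grip (a point): Centre of the black grip of the blue lid: a round bar 12 mm across and 16 mm long (along the box's y), on a 10 mm wide neck, 24 mm clear of the lid's front edge and 134 mm from the hinge line (lid shut: x -79, y 0, 24 mm above point box_mid). Moves with the lid. Pinched by its two ends from above, it pivots between the fingers as the lid swings.
- ball_center (a point): Centre of the loose polished steel grinding ball, 20 mm across, 33 g, which lies inside the blue-lidded box (unseen until the lid is opened) and rolls freely.
- tray: Steel tray fixed to the bench, 190 mm (its x) by 150 mm (its y), 30 mm high, walls 4 mm, floor 4 mm, open on top. Origin: centre of its underside, on the bench.
- other_mid (a point): Centre, half-way up, of the other loose white sample box, with an orange lid (shut); same size and shape as the blue-lidded one. Leave it alone.
Not all that is in view belongs to the job. Several things have the shape of the tray; the one meant has the colours described above.

How it is judged:
By the outcome, as a careful person would: the job done as asked, in the order asked, and still so for the second after the job is handed in, with the robot touching nothing.
It also fails if it takes over 70 s, if anything falls off the work surface, if the arm or the gripper's body presses on something with over 40 N, if the wrist force passes 120 N, or if a joint passes its speed limit or range.

### The arm

A 6-joint arm with a two-finger parallel gripper is mounted at the origin on the work surface. World frame = base frame: x ahead of the robot, y to its left, z up, the work surface at z = 0. Lengths are in mm, angles in rad, forces in N, time in s.
With the tool pointing down it reaches from about 325 to 900 mm from the base axis. Payload 6.1 kg.
Tool frame: the origin (TCP) lies midway between the tips of the shut fingers; the grasp point (between the pads) lies 19 mm behind it (env.grip_depth is the distance from the TCP to the grasp point, in mm); z points along the fingers, y is the line along which they close (so a half turn about z gives the same grasp; the last joint's range is limited). The gripper opens to 85 mm and grips with 20 to 120 N. Pads are 22 mm wide; open, the fingers measure 114 mm over their backs; the gripper's body (76 mm by 85 mm) begins 54 mm behind the grasp point. The pads swing forward as they close: fully open they stand 13 mm farther back than shut.
Start: joints at [-1.397, 0.22, 1.526, -0, 1.395, -0.126], TCP at [184.574, -597.117, 231.3] pointing down, gripper open.
Joint ranges: [-2.98, 2.98], [-0.91, 2.08], [0.09, 2.57], [-1.24, 4.39], [0.2, 2.65], [-2.68, 2.68]. Speed limits (rad/s): [2.57, 2.57, 3.01, 3.14, 3.14, 3.14].

### API

Orientations are given as a unit quaternion [x, y, z, w].
In Python, from bench import monitor, eyes, sign_off, env gives the robot as it stands. The module is installed in compiled form; this text tells all that it offers.
- The arm moves only by the tool apply_moves, never from a script. Its argument "increments" is a list of rows, each a list of 2 entries, a list of its own where there are three numbers: the shift along the tool's x, y, z in m, then the turn, a rotation vector about the tool's x, y, z in rad. In form: [[[tx, ty, tz], [ax, ay, az]], ...]. A call has 1 to 20 rows; each row shifts and turns the commanded pose from where the row before left it, along the tool's axes as they then stand; what a row does not reach is not made up. A row lasts 1/12 s, in which the tool goes at most 41.7 mm and 7.16 degrees, less where a joint would pass 70% of its speed; a pose out of reach is approached as far as the arm can. A call with a gripper value outside its range is refused whole. "claw" is the finger opening in m, from 0 to 0.0854, set as the call begins (left out, the last holds). The fingers move at their own pace and stop on an object; "grip_force" is the grip in N (left out, the last holds). Time passes only in rows, so rows that do not move let the fingers close. It gives the time, the measured TCP pose, the force, the opening and the grip force at its end, in the units of the state.
- monitor.sense(): the state, without advancing time (a new reading comes with each control period).
- eyes.snapshot(name): name is "scene" or "top" or "wrist"; returns a dict with "frame" (480x640x3 uint8, blue, green, red), "intrinsics" (3x3 intrinsics, pixels), "rvec" (rotation vector, rad) and "tvec" (3), from world to camera coordinates, as OpenCV has them; the wrist camera has in their place "hand_eye" (4x4, takes a point from camera to tool coordinates, whose origin is the TCP and whose axes are the flange's). Camera axes: x right, y down, z forward; pixel columns grow to the right and rows downward; lengths in mm; the calibration is good to about 2 mm. The wrist camera is an equidistant fisheye: a pixel r from the principal point sees the ray r / f radians off the axis. A picture is of the moment at which its call begins: read the wrist's pose just before it. There is no depth.
- sign_off(): hands the job in; it is judged then, once.
The state is a dict: "clock": time; "qpos": joint angles; "dq": joint speeds; "tau": joint torques, N m; "ee_pos": TCP position; "eef_rot": TCP orientation; "force": force on the tool from outside, world axes, zero at the start; "ft_torque": the same for the moment, N m; "opening": finger opening in mm; "grasp_force": force on a finger pad.
Only numpy, scipy, OpenCV 4.12 (cv2) and the standard library are available. Lean on these libraries where they do the work, as an engineer would, in place of code of your own. Each camera call takes 0.05 s, during which the arm holds its last target. There are 200 camera calls.

## Working session

There is one attempt and no reset: what is moved stays moved. The work goes in short steps, Python scripts to look and compute and a tool call to move; the robot and the scene stay as the last step left them, time stands still between calls to the robot, and variables do not carry over. Pictures are saved under pics/ and viewed, at most 10 in all, crops included, and the job is handed in when it is done.

Besides the shell and the picture viewer there is one more tool, called after "Call:" as name(argument=value, ...) on one line, values as JSON. apply_moves: Moves the arm, as the interface text tells. Its arguments: {"type":"object","properties":{"increments":{"type":"array"},"claw":{"type":"number"},"grip_force":{"type":"number"}},"required":["increments"]}

```bash
mkdir -p pics
cat > h.py <<'E'
import numpy as np, cv2
from scipy.spatial.transform import Rotation as R
from bench import monitor, eyes, sign_off, env
def ray(c,u,v):
    K=c["intrinsics"]; Rm=cv2.Rodrigues(np.array(c["rvec"],float))[0]; t=np.array(c["tvec"],float).ravel()
    d=Rm.T@np.linalg.inv(K)@np.array([u,v,1.]); return -Rm.T@t, d
def onz(c,u,v,z):
    o,d=ray(c,u,v); return o+d*(z-o[2])/d[2]
E
python3 - <<'E'
from h import *
for n in("scene","top"):
    c=eyes.snapshot(n); cv2.imwrite(f"pics/{n}0.png",c["frame"])
    print(n,ray(c,320,240), np.array(c["intrinsics"]).tolist())
print(monitor.sense())
E
```

```text
scene (array([1043.0944121 ,  475.18512964,  798.27262882]), array([-0.53044754, -0.39588377, -0.74993862])) [[436.2981447246947, 0.0, 316.282916208689], [0.0, 436.2981447246947, 249.08829467811216], [0.0, 0.0, 1.0]]
top (array([ 429.49555619,  114.09826485, 1289.08610807]), array([ 0.09726168,  0.01416912, -0.99518671])) [[538.2860730256015, 0.0, 323.13010011388195], [0.0, 538.2860730256015, 242.602260113863], [0.0, 0.0, 1.0]]
{'clock': 0.1, 'qpos': array([-1.39709611e+00,  2.21171644e-01,  1.52751545e+00, -2.26469136e-05,
        1.39468482e+00, -1.26097630e-01]), 'dq': array([ 8.90396941e-05, -1.75962992e-03, -2.09427462e-03,  1.14449336e-03,
       -4.99954935e-04,  2.19770306e-04]), 'tau': array([ 8.39206677e-04, -4.98243499e+01, -3.90546727e+01, -1.30876106e-04,
        5.71655139e-03,  2.93486869e-05]), 'ee_pos': array([ 184.47414633, -596.57921046,  230.28360046]), 'eef_rot': array([ 9.88785489e-01,  1.49340101e-01, -3.23157521e-05, -8.89113751e-04]), 'force': array([-0.30536104, -0.16240701,  0.1880559 ]), 'ft_torque': array([-0.00781984,  0.00544791,  0.01213792]), 'grasp_force': 0.0, 'opening': 85.39938330776096}
```

View pics/scene0.png

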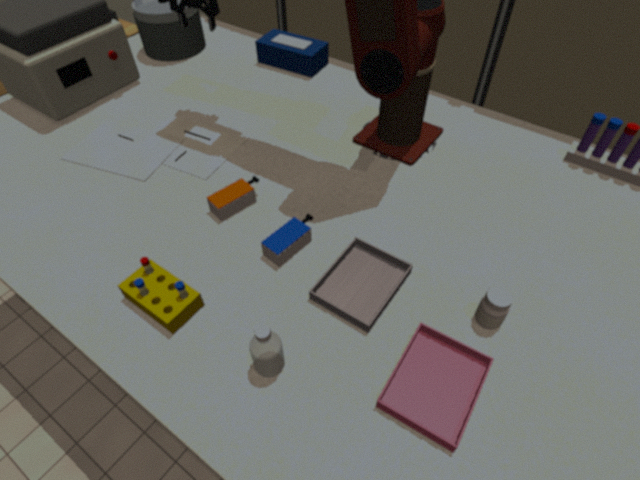

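View pics/top0.png

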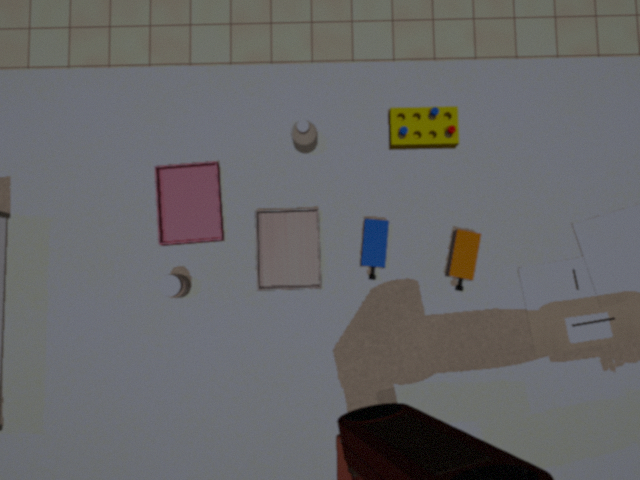

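The scene view shows the blue-lidded box at about (287,240) and the steel tray at (360,282). In the top view the blue lid is at (374,242) with its grip at (372,272), the steel tray is at (289,248) and the orange box is at (464,255).

Run:
```python
from h import *
def big(m,seed):
    n,l=cv2.connectedComponents(m.astype(np.uint8)); return (l==l[seed[1],seed[0]]).astype(np.uint8)
c=eyes.snapshot("top"); f=c["frame"]; h=cv2.cvtColor(f,cv2.COLOR_BGR2HSV)
def rect(m,z):
    k=max(cv2.findContours(m,0,2)[0],key=cv2.contourArea); b=cv2.boxPoints(cv2.minAreaRect(k))
    P=np.array([onz(c,u,v,z)[:2] for u,v in b]); print(P.round(1).tolist(),'c',P.mean(0).round(1),'sides',np.linalg.norm(P[1]-P[0]),np.linalg.norm(P[2]-P[1]))
    return P
blue=(abs(h[...,0].astype(int)-110)<12)&(h[...,1]>140)
rect(big(blue,(374,242)),45)
org=(abs(h[...,0].astype(int)-15)<8)&(h[...,1]>150)
rect(big(org,(464,255)),45)
g=f.max(2)
for (x0,y0,x1,y1) in ((360,264,384,284),(450,275,470,295)):
    ys,xs=np.nonzero(g[y0:y1,x0:x1]<60); print('grip px',xs.mean()+x0,ys.mean()+y0,len(xs),onz(c,xs.mean()+x0,ys.mean()+y0,45), 'row range',ys.min()+y0,ys.max()+y0, 'low',onz(c,xs[ys>ys.max()-4].mean()+x0,ys.max()+y0-1.5,45))
# tray: outer corners eyeballed, rim z=30
P=np.array([onz(c,u,v,30)[:2] for u,v in((257,210),(318,208),(321,287),(258,289))]);print('tray',P.round(),P.mean(0))
s=eyes.snapshot("scene"); cr=[cv2.resize(f[195:300,245:395],None,fx=4,fy=4,interpolation=2)]
cv2.imwrite("pics/c1.png",cr[0])
```

```text
[[490.9, 38.2], [598.9, 27.0], [593.6, -26.6], [485.6, -15.0]] c [542.2   5.9] sides 108.64919968956116 53.85037958703713
[[462.7, -161.4], [571.1, -184.8], [560.2, -239.4], [452.0, -215.6]] c [ 511.5 -200.3] sides 110.90421237374348 55.66706960206024
grip px 371.7692307692308 273.2307692307692 52 [471.86450001  13.69542026  45.        ] row range 267 278 low [464.34309204  14.25949335  45.        ]
grip px 459.2950819672131 284.6885245901639 61 [ 441.9744429  -186.61311369   45.        ] row range 278 290 low [ 433.25611251 -185.88023109   45.        ]
tray [[627. 280.]
 [629. 135.]
 [442. 132.]
 [440. 279.]] [534.4961593  206.37147902]
```

View pics/c1.png

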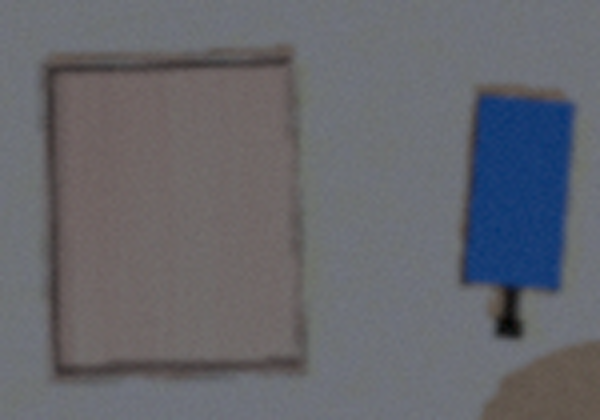

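The crop shows the steel tray square to the world axes, and the blue box with its front and grip toward the robot. The box is yawed about -6°, with its grip at about (464,14). I'll turn the tool to match and approach.

Call:
apply_moves(increments=[[[0,0,0],[0,0,0.101]],[[0,0,0],[0,0,0.101]],[[0,0,0],[0,0,0.101]],[[0,0,0],[0,0,0.102]]], claw=0.05, grip_force=20)

```text
clock: 0.53
ee_pos: [184.6, -596.9, 231.0]
eef_rot: [0.998, -0.055, -0.0, -0.0]
force: [-0.3, -0.5, 0.2]
opening: 49.4
grasp_force: 0.0
```

Call:
apply_moves(increments=[[[0.0107,-0.0318,0.005],[0,0,0]],[[0.0107,-0.0318,0.005],[0,0,0]],[[0.0107,-0.0318,0.005],[0,0,0]],[[0.0107,-0.0318,0.005],[0,0,0]],[[0.0107,-0.0318,0.005],[0,0,0]],[[0.0107,-0.0318,0.005],[0,0,0]],[[0.0107,-0.0318,0.005],[0,0,0]],[[0.0107,-0.0318,0.005],[0,0,0]],[[0.0107,-0.0318,0.005],[0,0,0]],[[0.0107,-0.0318,0.005],[0,0,0]],[[0.0107,-0.0318,0.005],[0,0,0]],[[0.0107,-0.0318,0.005],[0,0,0]],[[0.0107,-0.0318,0.005],[0,0,0]],[[0.0107,-0.0318,0.005],[0,0,0]],[[0.0107,-0.0318,0.005],[0,0,0]],[[0.0107,-0.0318,0.005],[0,0,0]],[[0.0107,-0.0318,0.005],[0,0,0]],[[0.0107,-0.0318,0.005],[0,0,0]],[[0.0107,-0.0318,0.005],[0,0,0]],[[0.0107,-0.0318,0.005],[0,0,0]]])

```text
clock: 2.2
ee_pos: [464.6, 14.6, 131.2]
eef_rot: [0.999, -0.052, 0.0, 0.0]
force: [0.2, -0.4, 0.9]
opening: 50.0
grasp_force: 0.0
```

```bash
cat >> h.py <<'E'
def wray(c,s,u,v):
    K=np.array(c["intrinsics"]); x=(u-K[0,2])/K[0,0]; y=(v-K[1,2])/K[1,1]; r=np.hypot(x,y)
    d=np.array([x/r*np.sin(r),y/r*np.sin(r),np.cos(r)]) if r>0 else np.array([0,0,1.])
    T=np.array(c["hand_eye"]); Rt=R.from_quat(s["eef_rot"]).as_matrix()
    return Rt@T[:3,3]+s["ee_pos"], Rt@T[:3,:3]@d
def wonz(c,s,u,v,z):
    o,d=wray(c,s,u,v); return o+d*(z-o[2])/d[2]
E
python3 - <<'E'
from h import *
s=monitor.sense(); c=eyes.snapshot("wrist"); cv2.imwrite("pics/w1.png",c["frame"]); np.save("w1.npy",dict(c=c,s=s),allow_pickle=True)
Rm=R.from_quat(s["eef_rot"]).as_matrix(); print(s["clock"],s["ee_pos"],Rm.round(3).tolist(),s["qpos"].round(2))
h=cv2.cvtColor(c["frame"],cv2.COLOR_BGR2HSV); m=((abs(h[...,0].astype(int)-110)<12)&(h[...,1]>120)).astype(np.uint8)
k=max(cv2.findContours(m,0,2)[0],key=cv2.contourArea); b=cv2.boxPoints(cv2.minAreaRect(k)); print(b)
for p in b: print(wonz(c,s,*p,45).round(1))
E
```

```text
2.2 [464.56192129  14.64531702 131.15068369] [[0.994, -0.105, 0.0], [-0.105, -0.994, -0.0], [0.0, 0.0, -1.0]] [-0.14 -0.07  2.03 -0.    1.18  1.54]
[[273.  35.]
 [354.  35.]
 [354. 210.]
 [273. 210.]]
[601.1  26.6  45. ]
[595.8 -22.1  45. ]
[486.7 -11.6  45. ]
[492.  39.  45.]
```

View pics/w1.png

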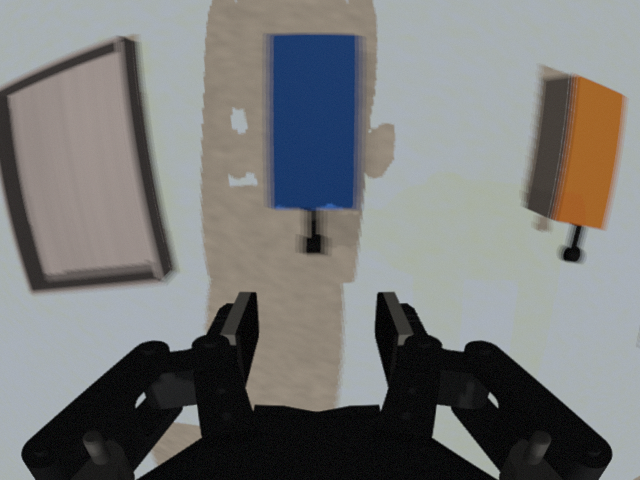

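The wrist view shows the grip at about (314,244), the lid's front edge at row 209 and the finger pads at (248,325) and (388,325).

Run:
```python
from h import *
D=np.load("w1.npy",allow_pickle=True).item(); c,s=D["c"],D["s"]; g=c["frame"].max(2)
ys,xs=np.nonzero(g[232:258,295:335]<45); print(xs.min()+295,xs.max()+295,ys.min()+232,ys.max()+232)
u,v=(xs.min()+xs.max())/2+295,(ys.min()+ys.max())/2+232
P=wonz(c,s,u,v,45);Rm=R.from_quat(s["eef_rot"]).as_matrix(); print(P,'tool delta',Rm.T@(P-s["ee_pos"]))
print('edge',wonz(c,s,313,209,45), 'left/right w',wonz(c,s,266,150,45),wonz(c,s,361,150,45))
```

```text
306 320 232 252
[468.42988484  16.25414364  45.        ] tool delta [ 3.64350029 -2.01153724 86.15200746]
edge [489.90227854  13.95426547  45.        ] left/right w [529.87252651  38.60249201  45.        ] [523.75965356 -19.09819885  45.        ]
```

Call:
apply_moves(increments=[[[0.001,-0.001,0.02],[0,0,0]],[[0,0,0.025],[0,0,0]],[[0,0,0.025],[0,0,0]],[[0,0,0.02],[0,0,0]],[[0,0,0.01],[0,0,0]],[[0,0,0],[0,0,0]]])

```text
clock: 2.75
ee_pos: [463.0, 14.0, 28.9]
eef_rot: [0.999, -0.053, -0.003, -0.0]
force: [-0.4, 0.5, -0.7]
opening: 49.8
grasp_force: 0.0
```

Call:
apply_moves(increments=[[[0,0,0],[0,0,0]],[[0,0,0],[0,0,0]],[[0,0,0],[0,0,0]],[[0,0,0],[0,0,0]],[[0,0,0],[0,0,0]],[[0,0,0],[0,0,0]],[[0,0,0],[0,0,0]]], claw=0.008, grip_force=20)

```text
clock: 3.33
ee_pos: [466.6, 13.5, 32.6]
eef_rot: [0.999, -0.053, 0.001, 0.0]
force: [0.2, -0.9, 6.1]
opening: 15.0
grasp_force: 22.4
```

```bash
python3 -c "
import numpy as np
a=.022+np.linspace(0,2.0,29); x=-134*np.cos(a); z=-134*np.sin(a)
print(', '.join('[[%.4f, 0, %.4f], [0, 0, 0]]'%(p/1e3,q/1e3) for p,q in zip(np.diff(x),np.diff(z))))"
```

```text
[[0.0006, 0, -0.0096], [0, 0, 0]], [[0.0012, 0, -0.0095], [0, 0, 0]], [[0.0019, 0, -0.0094], [0, 0, 0]], [[0.0026, 0, -0.0092], [0, 0, 0]], [[0.0032, 0, -0.0090], [0, 0, 0]], [[0.0039, 0, -0.0088], [0, 0, 0]], [[0.0045, 0, -0.0085], [0, 0, 0]], [[0.0051, 0, -0.0081], [0, 0, 0]], [[0.0056, 0, -0.0077], [0, 0, 0]], [[0.0062, 0, -0.0073], [0, 0, 0]], [[0.0067, 0, -0.0069], [0, 0, 0]], [[0.0071, 0, -0.0064], [0, 0, 0]], [[0.0076, 0, -0.0058], [0, 0, 0]], [[0.0080, 0, -0.0053], [0, 0, 0]], [[0.0083, 0, -0.0047], [0, 0, 0]], [[0.0087, 0, -0.0041], [0, 0, 0]], [[0.0089, 0, -0.0035], [0, 0, 0]], [[0.0091, 0, -0.0028], [0, 0, 0]], [[0.0093, 0, -0.0022], [0, 0, 0]], [[0.0095, 0, -0.0015], [0, 0, 0]], [[0.0095, 0, -0.0008], [0, 0, 0]], [[0.0096, 0, -0.0001], [0, 0, 0]], [[0.0096, 0, 0.0006], [0, 0, 0]], [[0.0095, 0, 0.0012], [0, 0, 0]], [[0.0094, 0, 0.0019], [0, 0, 0]], [[0.0092, 0, 0.0026], [0, 0, 0]], [[0.0090, 0, 0.0032], [0, 0, 0]], [[0.0088, 0, 0.0039], [0, 0, 0]]
```

Call:
apply_moves(increments=[[[0.0006,0,-0.0096],[0,0,0]],[[0.0012,0,-0.0095],[0,0,0]],[[0.0019,0,-0.0094],[0,0,0]],[[0.0026,0,-0.0092],[0,0,0]],[[0.0032,0,-0.009],[0,0,0]],[[0.0039,0,-0.0088],[0,0,0]],[[0.0045,0,-0.0085],[0,0,0]],[[0.0051,0,-0.0081],[0,0,0]],[[0.0056,0,-0.0077],[0,0,0]],[[0.0062,0,-0.0073],[0,0,0]]])

```text
clock: 4.17
ee_pos: [500.4, 10.0, 119.2]
eef_rot: [0.999, -0.053, -0.0, 0.0]
force: [0.6, -1.2, -1.8]
opening: 15.4
grasp_force: 21.6
```

Run:
```python
from h import *
f=[cv2.resize(eyes.snapshot(n)["frame"][a:a+130,b:b+170],None,fx=2.3,fy=2.3) for n,a,b in(("scene",160,210),("top",180,290))]
cv2.imwrite("pics/a1.png",np.hstack(f))
```

```text
(no output)
```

View pics/a1.png

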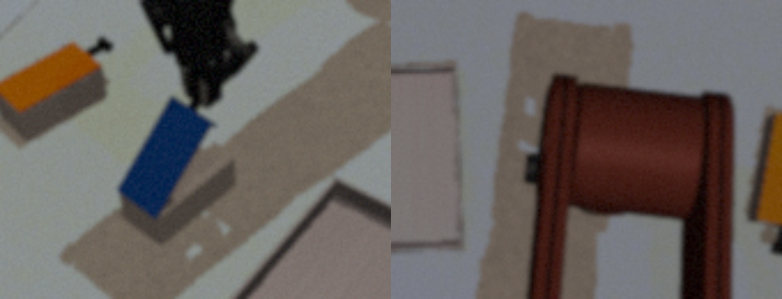

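The left half shows the lid lifted about 40° with its grip still between the fingers at (205,95), and the box flat on the bench. I'll carry on along the arc.

Call:
apply_moves(increments=[[[0.0067,0,-0.0069],[0,0,0]],[[0.0071,0,-0.0064],[0,0,0]],[[0.0076,0,-0.0058],[0,0,0]],[[0.008,0,-0.0053],[0,0,0]],[[0.0083,0,-0.0047],[0,0,0]],[[0.0087,0,-0.0041],[0,0,0]],[[0.0089,0,-0.0035],[0,0,0]],[[0.0091,0,-0.0028],[0,0,0]],[[0.0093,0,-0.0022],[0,0,0]],[[0.0095,0,-0.0015],[0,0,0]]])

```text
clock: 5.1
ee_pos: [584.0, 1.2, 162.4]
eef_rot: [0.999, -0.053, 0.0, 0.0]
force: [-1.5, -0.3, -0.5]
opening: 15.0
grasp_force: 21.4
```

Call:
apply_moves(increments=[[[0.0095,0,-0.0008],[0,0,0]],[[0.0096,0,-0.0001],[0,0,0]],[[0.0096,0,0.0006],[0,0,0]],[[0.0095,0,0.0012],[0,0,0]],[[0.0094,0,0.0019],[0,0,0]],[[0.0092,0,0.0026],[0,0,0]],[[0.009,0,0.0032],[0,0,0]],[[0.0088,0,0.0039],[0,0,0]],[[0,0,0],[0,0,0]]])

```text
clock: 5.85
ee_pos: [659.6, -7.1, 149.5]
eef_rot: [0.999, -0.053, 0.002, 0.0]
force: [1.9, -2.0, 6.1]
opening: 15.1
grasp_force: 21.7
```

Call:
apply_moves(increments=[[[0,0,0],[0,0,0]],[[0,0,0],[0,0,0]],[[0,0,0],[0,0,0]],[[0,0,0],[0,0,0]],[[0,0,-0.02],[0,0,0]],[[0,0,-0.03],[0,0,0]],[[-0.01,0,-0.03],[0,0,0]],[[-0.03,0,-0.02],[0,0,0]],[[-0.035,0,0],[0,0,0]],[[-0.035,0,0],[0,0,0]],[[-0.03,0,0],[0,0,0]],[[-0.02,0,0],[0,0,0]],[[0,0,0],[0,0,0]]], claw=0.06)

```text
clock: 6.93
ee_pos: [494.4, 11.2, 248.9]
eef_rot: [0.999, -0.052, -0.001, -0.0]
force: [0.9, -0.1, 0.5]
opening: 59.7
grasp_force: 0.0
```

Run:
```python
from h import *
s=monitor.sense(); c=eyes.snapshot("wrist"); np.save("w2.npy",dict(c=c,s=s),allow_pickle=True)
f=eyes.snapshot("scene")["frame"][120:300,190:400]
cv2.imwrite("pics/b1.png",np.hstack([cv2.resize(f,(400,300)),cv2.resize(c["frame"],(400,300))]))
print(s["clock"],s["ee_pos"],s["force"],s["qpos"])
```

```text
6.9333 [494.3884315   11.16274863 248.87987292] [ 0.93348727 -0.07216257  0.45612836] [-1.37143381e-01 -1.07083796e-01  1.83520164e+00  1.44599295e-04
  1.41501621e+00  1.53821525e+00]
```

View pics/b1.png

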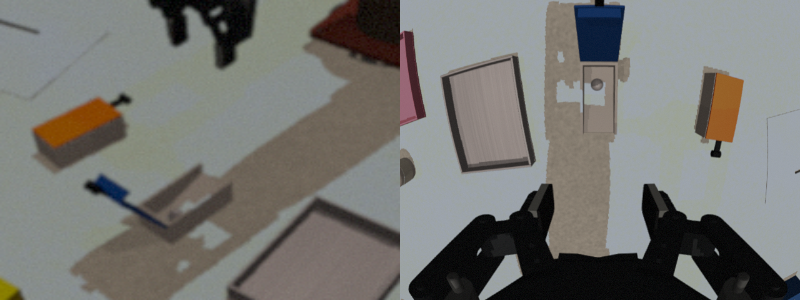

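The lid is fully back. In the right half (wrist view) the ball shows at the box's rear at (597,85). The box spans columns 583–617 and rows 66–134.

Run:
```python
from h import *
D=np.load("w2.npy",allow_pickle=True).item(); c,s=D["c"],D["s"]; f=c["frame"]
g=cv2.cvtColor(f,cv2.COLOR_BGR2GRAY).astype(int)
cv2.imwrite("pics/b2.png",cv2.resize(f[90:230,270:370],None,fx=4,fy=4,interpolation=2))
```

```text
(no output)
```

View pics/b2.png

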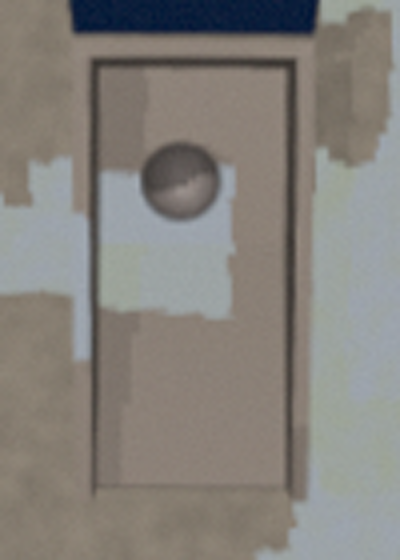

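The crop shows the box's outer sides at x≈76 and 313, its back rim at row 35, its lip at row 488 and the ball at (180,180).

Run:
```python
from h import *
D=np.load("w2.npy",allow_pickle=True).item(); c,s=D["c"],D["s"]
P=lambda x,y,z: wonz(c,s,270+x/4,90+y/4,z)
Rm=R.from_quat(s["eef_rot"]).as_matrix()
for n,a in dict(inRL=(93,60,42),inRR=(297,60,42),inFL=(93,485,25),inFR=(291,485,25),RL=(74,35,42),RR=(314,35,42),lip=(195,488,25)).items():
    p=P(*a); print(n,p.round(1),(Rm.T@(p-s["ee_pos"])).round(1))
```

```text
inRL [594.1  22.1  42. ] [ 98.4 -21.2 206.7]
inRR [589.3 -24.6  42. ] [ 98.5  25.7 206.7]
inFL [490.2  35.   25. ] [ -6.3 -23.2 223.9]
inFR [485.  -14.6  25. ] [ -6.3  26.7 223.9]
RL [600.5  25.8  42. ] [104.3 -25.6 206.7]
RR [594.9 -29.1  42. ] [104.5  29.6 206.7]
lip [486.7   9.5  25. ] [ -7.1   2.5 223.9]
```

Call:
apply_moves(increments=[[[0.025,0.001,0.01],[0,0,0]],[[0.024,0.001,0.025],[0,0,0]],[[0,0,0.03],[0,0,0]],[[0,0,0.03],[0,0,0]],[[0,0,0.03],[0,0,0]],[[0,0,0.03],[0,0,0]],[[0,0,0.025],[0,0,0]],[[0,0,0.02],[0,0,0]],[[0,0,0.02],[0,0,0]],[[0,0,0.015],[0,0,0]],[[0,0,0.006],[0,0,0]],[[0,0,0],[0,0,0]],[[0,0,0],[0,0,0]]], claw=0.085)

```text
clock: 8.12
ee_pos: [546.8, 3.1, 8.0]
eef_rot: [0.999, -0.053, -0.0, -0.0]
force: [0.1, -0.8, 0.6]
opening: 85.1
grasp_force: 0.0
```

Call:
apply_moves(increments=[[[0,0,0],[0,0,0]],[[0,0,0],[0,0,0]],[[0,0,0],[0,0,0]],[[0,0,0],[0,0,0]],[[0,0,0],[0,0,0]],[[0,0,0],[0,0,0]],[[0,0,0],[0,0,0]]], claw=0.045, grip_force=28)

```text
clock: 8.7
ee_pos: [547.6, 3.3, 9.6]
eef_rot: [0.999, -0.053, 0.001, -0.0]
force: [-0.4, 2.1, 6.7]
opening: 55.7
grasp_force: 32.1
```

Run:
```python
from h import *
for i in range(3):
    s=monitor.sense(); eyes.snapshot("top"); print(s["clock"],s["ee_pos"],s["force"],s["opening"],s["grasp_force"])
```

```text
8.7 [547.58379444   3.2753275    9.60578708] [-0.35848375  2.06248502  6.7381144 ] 55.73035801256121 32.11805462837219
8.75 [547.56054258   3.29584818   9.57559293] [0.79478761 1.15712335 6.34232313] 55.55942292915141 32.11895406246185
8.8 [547.54957353   3.29603122   9.57526623] [-0.64727077  1.16661493  7.51201401] 55.49574729163524 32.12094604969025
```

Call:
apply_moves(increments=[[[0,0,-0.005],[0,0,0]],[[0,0,-0.01],[0,0,0]],[[0,0,-0.015],[0,0,0]],[[0,0,-0.02],[0,0,0]],[[0,0,-0.02],[0,0,0]],[[0,0,-0.015],[0,0,0]],[[0,0,-0.005],[0,0,0]],[[0,0,0],[0,0,-0.035]],[[0,0,0],[0,0,-0.035]],[[0,0,0],[0,0,-0.035]]], grip_force=26)

```text
clock: 9.68
ee_pos: [545.3, 3.2, 97.6]
eef_rot: [1.0, 0.001, -0.001, -0.0]
force: [-0.3, -0.7, -3.7]
opening: 55.5
grasp_force: 31.1
```

Call:
apply_moves(increments=[[[0.002,-0.006,0],[0,0,0]],[[0.004,-0.01,0],[0,0,0]],[[0.005,-0.015,0],[0,0,0]],[[0.006,-0.018,0],[0,0,0]],[[0.006,-0.018,0],[0,0,0]],[[0.006,-0.018,0],[0,0,0]],[[0.006,-0.018,0],[0,0,0]],[[0.006,-0.018,0],[0,0,0]],[[0.006,-0.018,0],[0,0,0]],[[0.006,-0.018,0.002],[0,0,0]],[[0.005,-0.017,0.003],[0,0,0]],[[0.004,-0.014,0.005],[0,0,0]],[[0.003,-0.009,0.005],[0,0,0]],[[0.002,-0.006,0.005],[0,0,0]],[[0,0,0.003],[0,0,0]],[[0,0,0.001],[0,0,0]]])

```text
clock: 11.02
ee_pos: [612.3, 205.9, 72.6]
eef_rot: [1.0, -0.0, -0.001, 0.0]
force: [-0.3, 0.0, -4.7]
opening: 55.6
grasp_force: 30.9
```

Run:
```python
from h import *
s=monitor.sense(); print(s["clock"],s["ee_pos"],s["force"],s["opening"],s["grasp_force"],s["qpos"].round(2))
f=eyes.snapshot("scene")["frame"][150:390,240:500]; w=eyes.snapshot("wrist")["frame"]
cv2.imwrite("pics/d1.png",np.hstack([cv2.resize(f,(400,370)),cv2.resize(w,(400,370))]))
```

```text
11.0167 [612.34319195 205.89820531  72.61354242] [-0.33794963  0.02363949 -4.7407507 ] 55.59930577913386 30.9481680393219 [ 0.2   0.42  1.59 -0.    1.13  1.77]
```

View pics/d1.png

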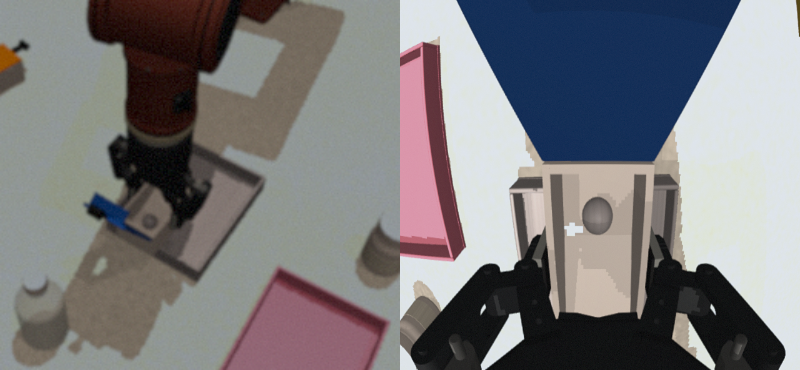

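The box is held over the tray with its lid back and the ball visible inside at (597,215). I'll tip its front down slowly.

Call:
apply_moves(increments=[[[0,0,0],[0,0.02,0]],[[0,0,0],[0,0.035,0]],[[0,0,0],[0,0.036,0]],[[0,0,0],[0,0.036,0]],[[0,0,0],[0,0.036,0]],[[0,0,0],[0,0.036,0]],[[0,0,0],[0,0.036,0]],[[0,0,0],[0,0.036,0]],[[0,0,0],[0,0.036,0]],[[0,0,0],[0,0.036,0]],[[0,0,0],[0,0.036,0]],[[0,0,0],[0,0.036,0]],[[0,0,0],[0,0.036,0]],[[0,0,0],[0,0.036,0]],[[0,0,0],[0,0.036,0]],[[0,0,0],[0,0.036,0]],[[0,0,0],[0,0.036,0]],[[0,0,0],[0,0.036,0]],[[0,0,0],[0,0.036,0]],[[0,0,0],[0,0.036,0]]])

```text
clock: 12.78
ee_pos: [613.1, 205.8, 74.9]
eef_rot: [0.938, -0.001, 0.346, -0.0]
force: [0.8, -2.0, -3.3]
opening: 55.3
grasp_force: 31.2
```

Call:
apply_moves(increments=[[[0,0,0],[0,0.02,0]],[[0,0,0],[0,0.01,0]],[[0,0,0],[0,0,0]],[[0,0,0],[0,0,0]],[[0,0,0],[0,0,0]],[[0,0,0],[0,0,0]],[[0,0,0],[0,0,0]],[[0,0,0],[0,0,0]],[[0,0,0],[0,0,0]],[[0,0,0],[0,0,0]],[[0,0,0],[0,0,0]],[[0,0,0],[0,0,0]],[[0,0,0],[0,0,0]],[[0,0,0],[0,0,0]],[[0,0,0],[0,0,0]],[[0,0,0],[0,0,0]]])

```text
clock: 14.12
ee_pos: [613.8, 205.2, 76.0]
eef_rot: [0.934, 0.001, 0.356, -0.001]
force: [-1.0, -1.0, -3.8]
opening: 55.4
grasp_force: 31.2
```

Run:
```python
from h import *
s=monitor.sense(); print(s["clock"],s["ee_pos"],s["eef_rot"],s["force"],s["opening"],s["grasp_force"],s["qpos"].round(2))
f=eyes.snapshot("scene")["frame"][180:360,240:450]; w=eyes.snapshot("wrist")["frame"]
cv2.imwrite("pics/e1.png",np.hstack([cv2.resize(f,(420,360)),cv2.resize(w,(380,360))]))
```

```text
14.1167 [613.75998178 205.23097027  76.01001949] [ 9.34342528e-01  6.39490498e-04  3.56374614e-01 -8.75427771e-04] [-0.9731727  -1.0008829  -3.83080048] 55.38693395858487 31.222978234291077 [ 0.3   0.12  2.15 -0.9   0.25  2.68]
```

View pics/e1.png

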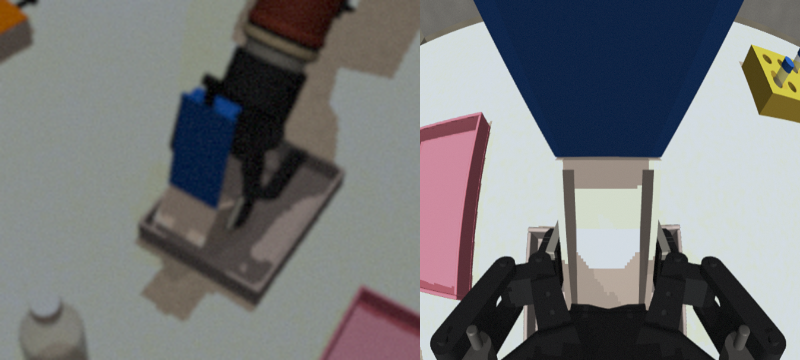

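The left half shows the box tipped about 42° with the lid still back and a small round spot in the tray at (243,265). The visible part of the box looks empty. I'll bring it upright and check.

Call:
apply_moves(increments=[[[0,0,0],[0,-0.015,0]],[[0,0,0],[0,-0.03,0]],[[0,0,0],[0,-0.038,0]],[[0,0,0],[0,-0.038,0]],[[0,0,0],[0,-0.038,0]],[[0,0,0],[0,-0.038,0]],[[0,0,0],[0,-0.038,0]],[[0,0,0],[0,-0.038,0]],[[0,0,0],[0,-0.038,0]],[[0,0,0],[0,-0.038,0]],[[0,0,0],[0,-0.038,0]],[[0,0,0],[0,-0.038,0]],[[0,0,0],[0,-0.038,0]],[[0,0,0],[0,-0.038,0]],[[0,0,0],[0,-0.038,0]],[[0,0,0],[0,-0.038,0]],[[0,0,0],[0,-0.038,0]],[[0,0,0],[0,-0.038,0]],[[0,0,0],[0,-0.038,0]],[[0,0,0],[0,-0.038,0]]])

```text
clock: 15.88
ee_pos: [614.1, 205.2, 76.1]
eef_rot: [1.0, 0.001, -0.001, -0.001]
force: [-0.4, -0.3, -4.8]
opening: 55.2
grasp_force: 31.1
```

Call:
apply_moves(increments=[[[-0.002,0.005,-0.005],[0,0,0]],[[-0.004,0.01,-0.01],[0,0,0]],[[-0.005,0.015,-0.005],[0,0,0]],[[-0.006,0.018,0],[0,0,0]],[[-0.006,0.018,0],[0,0,0]],[[-0.006,0.018,0],[0,0,0]],[[-0.006,0.018,0],[0,0,0]],[[-0.006,0.018,0],[0,0,0]],[[-0.006,0.018,0],[0,0,0]],[[-0.006,0.018,0],[0,0,0]],[[-0.006,0.018,0],[0,0,0]],[[-0.005,0.014,0],[0,0,0]],[[-0.003,0.01,0],[0,0,0]],[[-0.001,0.005,0],[0,0,0]],[[0,0,0],[0,0,0]]])

```text
clock: 17.13
ee_pos: [546.2, 1.2, 96.1]
eef_rot: [1.0, 0.0, 0.0, -0.0]
force: [0.3, 0.3, -3.4]
opening: 55.5
grasp_force: 31.1
```

Run:
```python
from h import *
s=monitor.sense(); print(s["clock"],s["ee_pos"],R.from_quat(s["eef_rot"]).as_matrix().round(3).tolist(),s["force"],s["opening"],s["grasp_force"],s["qpos"].round(2))
f=eyes.snapshot("scene")["frame"][210:340,290:430]; w=eyes.snapshot("wrist")["frame"]
cv2.imwrite("pics/f1.png",np.hstack([cv2.resize(f,(400,370)),cv2.resize(w,(400,370))]))
```

```text
17.1333 [546.16339051   1.15764892  96.08165572] [[1.0, 0.001, 0.001], [0.001, -1.0, 0.001], [0.001, -0.001, -1.0]] [ 0.25697258  0.2626054  -3.42210182] 55.53082486873002 31.069107055664062 [-0.14  0.17  1.85  0.    1.12  1.43]
```

View pics/f1.png

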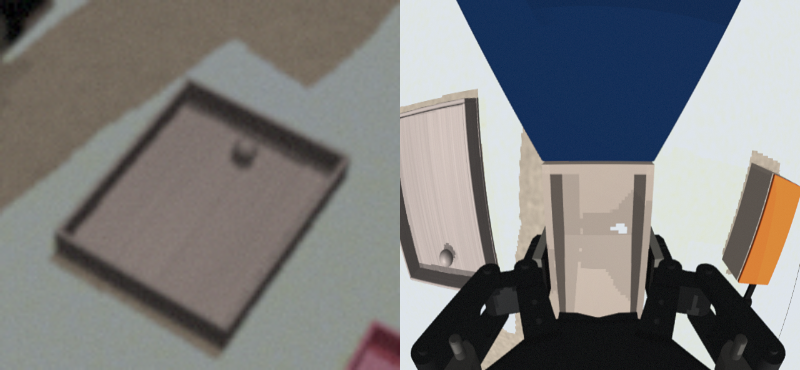

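The left half shows the ball in the steel tray at (242,152). The right half shows the held box empty with its lid open. Now I'll set the box down.

Call:
apply_moves(increments=[[[0,0,0.005],[0,0,0]],[[0,0,0.012],[0,0,0]],[[0,0,0.016],[0,0,0]],[[0,0,0.016],[0,0,0]],[[0,0,0.014],[0,0,0]],[[0,0,0.01],[0,0,0]],[[0,0,0.006],[0,0,0]],[[0,0,0.003],[0,0,0]],[[0,0,0.001],[0,0,0]],[[0,0,0],[0,0,0]],[[0,0,0],[0,0,0]]])

```text
clock: 18.15
ee_pos: [546.9, 2.1, 13.6]
eef_rot: [1.0, 0.001, 0.001, -0.0]
force: [0.1, -0.4, -3.8]
opening: 55.6
grasp_force: 31.0
```

Call:
apply_moves(increments=[[[0,0,0.0015],[0,0,0]],[[0,0,0.001],[0,0,0]],[[0,0,0.001],[0,0,0]],[[0,0,0],[0,0,0]],[[0,0,0],[0,0,0]]])

```text
clock: 18.57
ee_pos: [546.4, 2.1, 9.7]
eef_rot: [1.0, 0.001, 0.0, -0.001]
force: [0.0, -0.1, -1.3]
opening: 56.0
grasp_force: 31.2
```

Contact is starting, so one more millimetre down, then release and withdraw straight up.

Call:
apply_moves(increments=[[[0,0,0.0006],[0,0,0]],[[0,0,0.0004],[0,0,0]],[[0,0,0],[0,0,0]]])

```text
clock: 18.82
ee_pos: [546.4, 2.1, 9.6]
eef_rot: [1.0, 0.001, -0.0, -0.0]
force: [-5.7, 0.6, 8.4]
opening: 55.7
grasp_force: 32.4
```

Call:
apply_moves(increments=[[[0,0,0],[0,0,0]],[[0,0,0],[0,0,0]],[[0,0,0],[0,0,0]],[[0,0,0],[0,0,0]],[[0,0,0],[0,0,0]],[[0,0,0],[0,0,0]],[[0,0,-0.01],[0,0,0]],[[0,0,-0.02],[0,0,0]],[[0,0,-0.03],[0,0,0]],[[0,0,-0.03],[0,0,0]],[[0,0,-0.03],[0,0,0]],[[0,0,-0.03],[0,0,0]],[[0,0,-0.03],[0,0,0]],[[-0.02,0,-0.03],[0,0,0]],[[-0.03,0,-0.02],[0,0,0]],[[-0.03,0,0],[0,0,0]],[[-0.02,0,0],[0,0,0]],[[0,0,0],[0,0,0]],[[0,0,0],[0,0,0]]], claw=0.085)

```text
clock: 20.4
ee_pos: [446.0, 1.7, 239.4]
eef_rot: [1.0, 0.001, 0.001, -0.0]
force: [0.3, -1.1, -0.5]
opening: 85.1
grasp_force: 0.0
```

Run:
```python
from h import *
s=monitor.sense(); print(s["clock"],s["ee_pos"],s["force"])
c=eyes.snapshot("wrist"); f=c["frame"]; h=cv2.cvtColor(f,cv2.COLOR_BGR2HSV)
for n,m,z in(("blue",(abs(h[...,0].astype(int)-110)<12)&(h[...,1]>120),45),("orange",(abs(h[...,0].astype(int)-15)<8)&(h[...,1]>150),45)):
    k=max(cv2.findContours(m.astype(np.uint8),0,2)[0],key=cv2.contourArea); b=cv2.boundingRect(k); print(n,b)
    for p in cv2.boxPoints(cv2.minAreaRect(k)): print(p.round(), wonz(c,s,*p,z).round(0))
```

```text
20.4 [446.00939807   1.72696041 239.37592404] [ 0.34470518 -1.09754785 -0.53034313]
blue (282, 0, 70, 49)
[282.   0.] [645.  33.  45.]
[351.   0.] [645. -29.  45.]
[351.  48.] [597. -29.  45.]
[282.  48.] [597.  33.  45.]
orange (486, 90, 68, 118)
[484. 197.] [ 463. -163.   45.]
[511.  90.] [ 572. -187.   45.]
[557. 101.] [ 569. -245.   45.]
[530. 208.] [ 454. -220.   45.]
```

The numbers confirm it: the lid is still back with its hinge edge at x≈597, the box stands where intended, and the orange box is unmoved. Handing in.

```bash
python3 -c "
from bench import sign_off
print(sign_off())"
```

```text
the job is handed in; nothing more can be done
None
```

The job is handed in at about 20 s on the robot's clock: lid snapped fully back first, ball tipped into the steel tray, box upright on the bench clear of the tray with its lid open, orange-lidded box unmoved; the last joint read 2.68 rad, its range limit, during the tip.

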